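# Clamp the rail in the routing jig with the cam levers

## Robot

A 7-joint arm with a two-finger parallel gripper is mounted at the origin on the work surface. World frame = base frame: x ahead of the robot, y to its left, z up, the work surface at z = 0. Lengths are in m, angles in rad, forces in N, time in s.
With the tool pointing down it reaches from about 0.4 to 0.75 m from the base axis. Payload 19.5 kg.
Tool frame: the origin (TCP) lies on the centre line of the jaws, within the pads' length; the fingertips stand 8 mm ahead of it and the grasp point (between the pads) lies 11 mm behind it; z points along the fingers, x is the direction in which the jaws open and shut, and the axes are right-handed (so a half turn about z gives the same grasp; the last joint's range is limited). The gripper opens to 85 mm and grips with 20 to 120 N. Pads are 22 mm wide; open, the fingers measure 114 mm over their backs; the gripper's body (76 mm by 85 mm) begins 54 mm behind the grasp point. The pads swing forward as they close: fully open they stand 13 mm farther back than shut.
Start: joints at [1.099, 0.707, -0.028, 1.485, 0.022, 0.951, -0.075], TCP at [0.24, -0.523, 0.239] pointing down, gripper open.
Joint ranges: [-2.71, 2.71], [-0.32, 2.16], [-1.57, 1.52], [0, 2.45], [-1.46, 4.6], [0, 2.02], [-2.83, 2.83]. Speed limits (rad/s): [1.89, 1.89, 2.57, 2.57, 3.01, 3.01, 3.01].

## Interface

Orientations are given as [roll, pitch, yaw] about the fixed x, y, z axes, in that order (R = Rz(yaw) Ry(pitch) Rx(roll)).
In Python, from cell import manip gives the robot as it stands.
- The arm moves only by the tool drive_tool, never from a script. Its argument "plan" is a list that holds one entry, the list of rows, each a list of 7 numbers: the shift along the tool's x, y, z in cm, then the turn, a rotation vector about the tool's x, y, z in rad, then the opening, from 0 (shut) to 1 (fully open). A call has 1 to 20 rows; each row is the pose to reach, as a shift and turn from the pose measured when the call began, along the tool's axes at that moment; what a row does not reach only later rows make up. A row lasts 1/8 s, in which the tool goes at most 62.5 mm and 10.7 degrees, less where a joint would pass 70% of its speed; a pose out of reach is approached as far as the arm can. A call with a gripper value outside its range is refused whole. The fingers move at their own pace and stop on an object; "force" is the grip in N (left out, the last holds). Time passes only in rows, so rows that repeat a pose let the fingers close. It gives the time, the measured TCP pose, the force and the opening at its end, in the units of the state.
- manip.get_state(): the state, without advancing time (a new reading comes with each control period).
- manip.read_camera(name): name is "scene" or "top" or "wrist"; returns a dict with "pixels" (384x512x3 uint8, red, green, blue), "depth" (384x512 float32, m along the optical axis (not along the pixel's ray), 0 where there is no reading), "mtx" (3x3 intrinsics, pixels), "k1" (the pictures are not rectified: a ray, as slopes to the right and down, at radius r is drawn at 1 + k1 r^2 times it, then the intrinsics apply), "camera_from_world" (4x4, takes a point from world to camera coordinates). Camera axes: x right, y down, z forward; pixel columns grow to the right and rows downward; lengths in m; the calibration is good to about 2 mm. A picture is of the moment at which its call begins.
- manip.sign_off(): hands the job in, once; it reports no verdict.
Trained networks look in a picture, given as the dict that the camera call returned (one of the last four; its "shot" number tells which), for a name from the list of things; names that differ only in an ending like _2 or _b are one class to them, and where a whole thing is asked for, a point or a joint stands for the part that bears it (a point fixed in the world has none). Each returns a list of dicts, best first, with "conf" (0 to 1); they miss things now and then, are a little off and sometimes report something else, mostly with a low value. They report only what shows in the picture. A call takes as long as a camera call.
- manip.regions_of(picture, thing): "pixels" (384x512 bool, what is visible of it) and "at" ([column, row] in pixels, amid what is visible of it).
The state is a dict: "time": time; "qpos": joint angles; "joint_velocities": joint speeds; "joint_torque": joint torques, N m; "tool_pos": TCP position; "eef_rot": TCP orientation; "force": force on the tool from outside, world axes, zero at the start; "moment": the same for the moment, N m; "width": opening from 0.0 (shut) to 1.0 (fully open).
Only numpy, scipy, OpenCV 4.12 (cv2) and the standard library are available. Lean on these libraries where they do the work, as an engineer would, in place of code of your own. Each camera call takes 0.05 s, during which the arm holds its last target.

## Task

The pale wooden rail lying loose in the jig is to be routed next. Push it along until its left end is up against the end stop, and swing both red cam levers anticlockwise, all the way round to their stop pins, so that the rail is clamped tight along the fence. Only push: do not lift the rail, leave the glue bottle, try square, mallet and offcut where they are, and finish clear of everything.

Things in the scene. Friction and masses are not known exactly. Their poses are not given: they have to be found in the camera images.
- jig: Bench jig screwed to the table: plywood base 290 x 460 x 18 mm (x, y, z). Origin: centre of its underside, on the table; its x points away from the robot towards the fence, its y to the left, along the fence (yaw from -0.35 to 0.15 rad). All places 'in the jig frame' below are from this origin. The base's top is at z = 18 mm; nothing on the jig is higher than 45 mm
- fence: Dark wooden fence along the far side of the jig, 30 x 450 x 25 mm, fixed. Origin: centre of its underside, at (97.7, 0, 18) mm in the jig frame; its near face, which the rail is clamped against, lies at x = 82.7 mm in the jig frame
- end_stop: Dark wooden end stop at the left end, 58 x 22 x 25 mm, fixed. Origin: centre of its underside, at (52.7, 191, 18) mm in the jig frame; its right face, which the rail's left end must touch, lies at y = 180 mm in the jig frame
- rail_left_end (a point): Centre of the rail's left end face, half-way up; its y axis runs along the rail to this end. The rail: a loose pale board, 60 wide (x), 280 long (y), 22 mm high, about 0.25 kg, pencilled mortise on top, flat on the base between cams and fence. Starts 25 to 55 mm short of the end stop, 2 to 6 mm off the fence; home, this point is at (52.7, 180, 29) mm in the jig frame
- rail_right_end (a point): Centre of the right end face of the rail, half-way up, 280 mm from the left one: push here, towards the stop (it slides with a few newtons). Home, it is at (52.7, -100, 29) mm in the jig frame; the base in front of this end is bare
- cam_left (a joint): Angle of the left red cam lever (rad) about its upright bolt, growing anticlockwise from above. The arm points at 2.356 + value, anticlockwise from the jig's x: at 0 to the robot and left, at 2.356 to the right, parallel with the fence, where a wooden pin on its fence side stops it: fully clamped. Starts open, at 0.05 to 0.9. Stays where it is left
- cam_right (a joint): The same for the right lever. Either turns with 1 to 2 N at its end until its disc meets the rail (with the rail home, at about 1.85); from there it stiffens to about 6 to 14 N, as its bolt gives in a rubber bush and moves up to 2 mm towards the robot. The two levers clamp with about 20 N each
- pivot_left (a point): On the left lever's bolt axis, half-way up, at (-15, 130, 28.5) mm in the jig frame. The red cam lever: a disc of 30 mm radius centred 10 mm off the bolt, and a straight arm 18 mm wide from the bolt to a round end of 12.5 mm radius, 98 mm from the bolt; from 18.5 to 38.5 mm over the table. The disc bulges on the arm's anticlockwise side: push the arm's outer half on its clockwise side
- pivot_right (a point): The same on the right lever, at (-15, -50, 28.5) mm in the jig frame. The stop pins, 10 mm thick and 16 mm high on the base, stand at (-0.5, 50) and (-0.5, -130) mm in the jig frame
- lever_end_left (a point): Centre of the round end of the left lever, half-way up, 98 mm from its bolt
- lever_end_right (a point): Centre of the round end of the right lever, half-way up, 98 mm from its bolt
- glue: Bystander: yellow glue bottle standing left of the jig, 60 mm across, 120 mm high. Origin: centre of its underside
- square: Bystander: try square lying right of the jig: dark stock 120 x 20 x 16 mm with a brass face, steel blade 36 mm wide, 4 mm thick, reaching 155 mm along its y. Origin: under the centre of the stock
- mallet: Bystander: wooden mallet lying right of the jig, head 70 x 125 x 60 mm, about 290 mm long along its x, head to +x. Origin: on the table under the handle, 120 mm from the head's centre
- offcut: Bystander: pale wooden offcut lying left of the jig, 60 x 90 x 22 mm. Origin: centre of its underside

How it is judged:
At the end, for the whole second after the job is handed in: Both cam levers are within 0.1 rad of their stop pins (over 2.25 rad), the rail's left end is within 2.5 mm of the end stop, both its ends are within 1.5 mm of the fence, it is pressed on the fence with more than 20 N, and the levers are at rest (value of joint each of cam_left, cam_right above 2.25 rad and y of rail_left_end in the frame of jig above 0.1775 m and x of each of rail_left_end, rail_right_end in the frame of jig above 0.0512 m and contact force between rail and fence above 20 N and velocity of joint each of cam_left, cam_right below 0.05 rad/s); the robot touches nothing.
It fails at once if the rail is lifted by more than 8 mm (z of any of rail_left_end, rail_right_end in the frame of jig above 0.037 m).
It fails at once if the glue bottle, try square, mallet or offcut is moved by more than 15 mm (distance of any of glue, square, mallet, offcut from where it was at the start of the episode above 0.015 m).
It also fails if it takes over 64 s, if anything falls off the work surface, if the arm or the gripper's body presses on something with over 40 N, if the wrist force passes 120 N, or if a joint passes its speed limit or range.

## Working session

There is one attempt and no reset: what is moved stays moved. The work goes in short steps, Python scripts to look and compute and a tool call to move; the robot and the scene stay as the last step left them, time stands still between calls to the robot, and variables do not carry over. Pictures are saved under pics/ and viewed, and the job is handed in when it is done.

Besides the shell and the picture viewer there is one more tool, called as name([rows], argument=value, ...), one row to a line, values as JSON. drive_tool: Moves the arm, as the interface text tells. Its arguments: {"type":"object","properties":{"plan":{"type":"array","items":{"type":"array","items":{"type":"array","items":{"type":"number"}}}},"force":{"type":"number"}},"required":["plan"]}

```bash
mkdir -p pics; ls; cat > h.py <<'E'
import numpy as np,cv2
from cell import manip
def save(p,n): cv2.imwrite('pics/'+n+'.png',p['pixels'][:,:,::-1])
def world(p,uv,z=None):
    # uv Nx2; plane z or depth
    uv=np.atleast_2d(np.array(uv,float));K=p['mtx'];d=np.c_[(uv[:,0]-K[0,2])/K[0,0],(uv[:,1]-K[1,2])/K[1,1]]
    u=d.copy()
    for _ in range(20): u=d/(1+p['k1']*(u**2).sum(1,keepdims=True))
    r=np.c_[u,np.ones(len(u))];T=np.linalg.inv(p['camera_from_world']);w=r@T[:3,:3].T;o=T[:3,3]
    if z is None:
        s=np.array([p['depth'][int(round(b)),int(round(a))] for a,b in uv])
    else: s=(z-o[2])/w[:,2]
    return o+w*s[:,None]
def proj(p,X):
    X=np.atleast_2d(X);c=X@p['camera_from_world'][:3,:3].T+p['camera_from_world'][:3,3]
    u=c[:,:2]/c[:,2:];u=u*(1+p['k1']*(u**2).sum(1,keepdims=True));K=p['mtx']
    return np.c_[u[:,0]*K[0,0]+K[0,2],u[:,1]*K[1,1]+K[1,2]]
E
python3 - <<'E'
from h import *
s=manip.get_state();print(s)
for n in ['scene','top']:
    p=manip.read_camera(n);save(p,n+'0');print(n,np.linalg.inv(p['camera_from_world'])[:3].round(3).tolist())
E
```

```text
pics
{'time': 0.0, 'qpos': array([ 1.09925378,  0.70707126, -0.02762866,  1.48498432,  0.02202967,
        0.95088054, -0.07554515]), 'joint_velocities': array([-2.09903201e-04,  4.37622762e-04, -1.36205275e-06, -6.51566716e-04,
        5.88670171e-04, -7.88306837e-05, -1.28235753e-04]), 'joint_torque': array([-3.48491076e-04, -8.83200431e+01,  1.23450413e+00, -2.36167055e+01,
        1.69975514e-02,  6.54253905e-03, -3.50377707e-05]), 'tool_pos': array([ 0.23951626, -0.52247405,  0.23884904]), 'eef_rot': array([ 3.14154389e+00,  1.03900944e-03, -1.14097299e+00]), 'force': array([0.63038898, 0.59784849, 0.34240732]), 'moment': array([ 0.03533005,  0.04694149, -0.04901157]), 'width': 1.0010173298855312}
scene [[-0.754, 0.367, -0.544, 1.298], [0.656, 0.433, -0.618, 0.933], [0.009, -0.823, -0.567, 0.877]]
top [[0.027, -0.996, 0.08, 0.393], [-0.999, -0.025, 0.033, 0.009], [-0.03, -0.081, -0.996, 1.079]]
```

View pics/scene0.png

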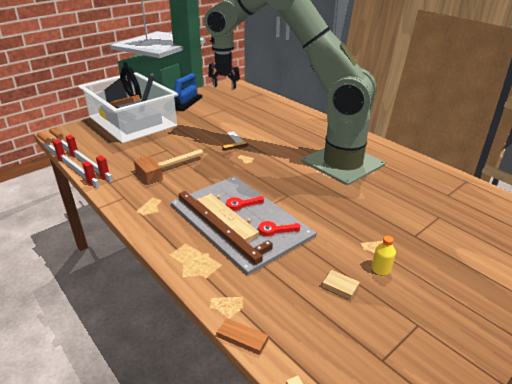

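View pics/top0.png

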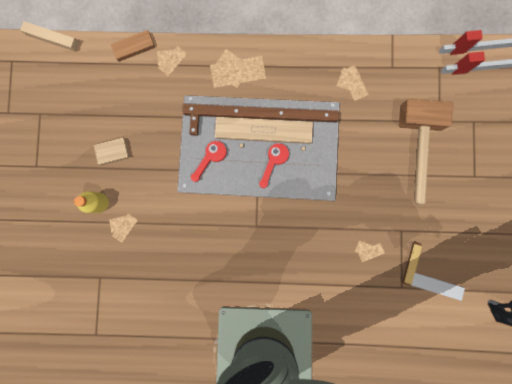

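The top view shows the jig at about (260,148), the rail from (215,128) to (312,131), the end stop at (195,122), and the lever ends at (196,178) and (264,184). Next I'll fit the jig pose.

```bash
python3 - <<'E'
from h import *
p=manip.read_camera('top')
big=cv2.resize(p['pixels'][85:210,170:350],None,fx=4.4,fy=4.4,interpolation=cv2.INTER_CUBIC);cv2.imwrite('pics/crop0.png',big[:,:,::-1])
m={}
for n in ['jig','fence','end_stop','rail_left_end','cam_left','pivot_left','lever_end_left','glue','square','mallet','offcut']:
    r=manip.regions_of(p,n)
    for q in r[:3]:
        print(n,round(q['conf'],2),np.round(q['at'],1),q['pixels'].sum(),world(p,q['at'],0.02)[0].round(4))
        u=np.argwhere(q['pixels'])[:,::-1].astype(np.float32); rc=cv2.minAreaRect(u); b=cv2.boxPoints(rc)
        z={'jig':.018,'fence':.043,'end_stop':.043,'rail_left_end':.04}.get(n,.0385)
        print('   ',world(p,b,z)[:,:2].round(4).tolist())
E
```

```text
jig 0.77 [258.7 152.7] 13235 [0.5787 0.0282 0.02  ]
    [[0.4535, 0.2626], [0.7538, 0.2619], [0.7405, -0.207], [0.4449, -0.1972]]
fence 0.62 [264.  112.9] 1874 [0.6976 0.0157 0.02  ]
    [[0.6803, 0.2512], [0.7171, 0.2509], [0.7039, -0.197], [0.6676, -0.1958]]
end_stop 0.62 [110.  149.5] 686 [0.578 0.467 0.02 ]
    [[0.5874, 0.5067], [0.6127, 0.4168], [0.552, 0.3984], [0.5269, 0.488]]
end_stop 0.58 [194.1 125.9] 183 [0.6544 0.2213 0.02  ]
    [[0.6233, 0.2308], [0.6847, 0.2286], [0.6833, 0.2025], [0.6219, 0.2048]]
end_stop 0.53 [209.1 154.8] 524 [0.5692 0.1737 0.02  ]
    [[0.521, 0.2451], [0.6176, 0.155], [0.5777, 0.1132], [0.4817, 0.2032]]
rail_left_end 0.72 [263.3 128.4] 2057 [0.6512 0.0166 0.02  ]
    [[0.6153, 0.1565], [0.6792, 0.1555], [0.6699, -0.1239], [0.6067, -0.1217]]
cam_left 0.57 [210.5 157.1] 545 [0.5625 0.1694 0.02  ]
    [[0.4977, 0.2236], [0.6197, 0.1662], [0.5925, 0.111], [0.4711, 0.1686]]
pivot_left 0.83 [209.3 161.3] 540 [0.55   0.1725 0.02  ]
    [[0.5202, 0.2446], [0.6186, 0.1527], [0.58, 0.1123], [0.4821, 0.2041]]
lever_end_left 0.76 [212.4 154.8] 504 [0.5695 0
[... 855 characters left out ...]
], [0.6701, -0.1254], [0.604, -0.1231]]
square 0.25 [274.7 157.2] 474 [ 0.5665 -0.0188  0.02  ]
    [[0.4816, 0.0256], [0.6102, -0.012], [0.5944, -0.0642], [0.4662, -0.0262]]
mallet 0.7 [423.  123.8] 2317 [ 0.6724 -0.4424  0.02  ]
    [[0.7355, -0.3682], [0.7368, -0.5114], [0.4399, -0.508], [0.4359, -0.3678]]
offcut 0.93 [110.6 151.6] 675 [0.5718 0.4649 0.02  ]
    [[0.5889, 0.509], [0.6142, 0.4194], [0.5539, 0.4012], [0.5288, 0.4905]]
offcut 0.34 [257.6 153.9] 13124 [0.5751 0.0314 0.02  ]
    [[0.4508, 0.2576], [0.7425, 0.258], [0.7313, -0.1991], [0.4441, -0.1907]]
offcut 0.29 [208.9 159.1] 513 [0.5565 0.1739 0.02  ]
    [[0.5202, 0.2446], [0.6186, 0.1527], [0.58, 0.1123], [0.4821, 0.2041]]
```

View pics/crop0.png

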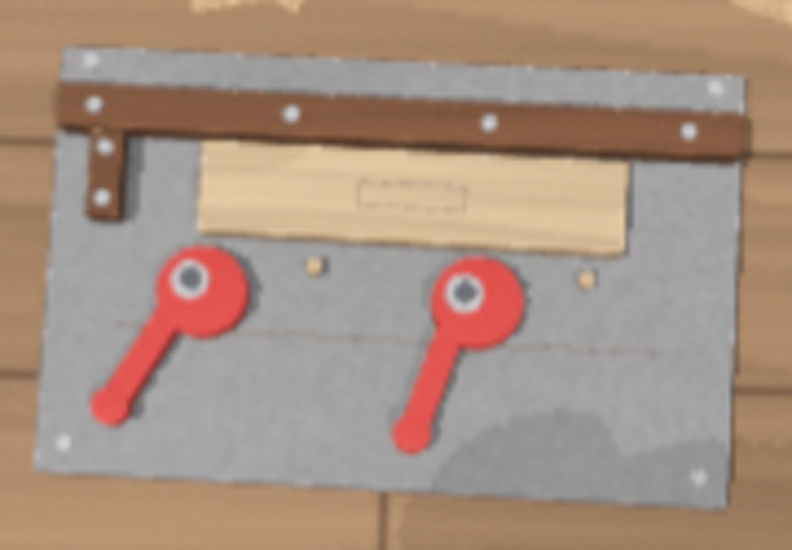

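```bash
cat > fit.py <<'E'
from h import *
def src(q): return (np.array(q,float)+.5)/4.4-.5+np.array([170,85])
def fit(J,W):
    J=np.array(J);W=np.array(W)
    jm,wm=J.mean(0),W.mean(0);U,S,Vt=np.linalg.svd((J-jm).T@(W-wm));R=Vt.T@np.diag([1,np.linalg.det(Vt.T@U.T)])@U.T
    return R,wm-R@jm
E
python3 - <<'E'
from fit import *
p=manip.read_camera('top')
L=[((68,47),.018,(.145,.23)),((745,78),.018,(.145,-.23)),((726,507),.018,(-.145,-.23)),((36,470),.018,(-.145,.23)),
((315,266),.034,(-.0005,.05)),((587,280),.034,(-.0005,-.13)),((190,278),.042,(-.015,.13)),((465,293),.042,(-.015,-.05)),((60,84),.043,(.1127,.225)),((748,116),.043,(.1127,-.225)),((742,160),.043,(.0827,-.225))]
W=[world(p,src(a),z)[0,:2] for a,z,_ in L];J=[c for *_,c in L]
R,t=fit(J,W);print(R,t,'yaw',np.arctan2(R[1,0],R[0,0]))
print(((np.array(J)@R.T+t-W)*1000).round(1))
np.savez('jig.npz',R=R,t=t)
inv=lambda q,z:((world(p,src(q),z)[:,:2]-t)@R*1000).round(1)
print('rail',inv([(204,141),(630,162),(625,255),(198,232)],.04))
E_=inv([(110,407),(411,435)],.0385);print(E_)
for e,b in zip(E_,[(-15,130),(-15,-50)]):
    d=e-b;print(np.hypot(*d),(np.arctan2(d[1],d[0])%6.283)-2.356)
E
```

```text
[[ 0.99952451  0.03083433]
 [-0.03083433  0.99952451]] [0.59602059 0.02952664] yaw -0.03083921445690081
[[ 1.3  2.8]
 [ 0.6 -1.6]
 [-2.6 -2. ]
 [-1.1  2. ]
 [-0.4  0.3]
 [-0.5 -1.2]
 [-1.1 -0.5]
 [-0.8 -0.4]
 [ 2.2  0.1]
 [ 1.6  1.6]
 [ 0.7 -1. ]]
rail [[  78.1  127.6]
 [  78.  -152.3]
 [  16.4 -152. ]
 [  17.3  127.6]]
[[-101.1  177.7]
 [-108.5  -19.6]]
98.4301782991375 0.2796782812668588
98.31790274410861 0.4712398413700414
```

```bash
cat > mv.py <<'E'
from h import *
from scipy.spatial.transform import Rotation as Ro
g=np.load('jig.npz');JR,Jt=g['R'],g['t'];JY=np.arctan2(JR[1,0],JR[0,0])
def rows(L,s=None):
    """L: list of (xj,yj mm, z m, yaw in jig)"""
    s=s or manip.get_state();R0=Ro.from_euler('xyz',s['eef_rot']);p0=s['tool_pos']
    print('t',round(s['time'],2),'tcp jig',((p0[:2]-Jt)@JR*1000).round(1),p0[2].round(4),'yawj',round(s['eef_rot'][2]-JY,3),'F',s['force'].round(1),'w',round(s['width'],2))
    for x,y,z,yw in L:
        P=np.r_[JR@np.array([x,y])/1000+Jt,z]
        T=Ro.from_euler('xyz',[np.pi,0,yw+JY])
        print((R0.inv().apply(P-p0)*100).round(2).tolist(),(R0.inv()*T).as_rotvec().round(3).tolist())
def arm(b,v,r,off):
    a=2.356+v;u=np.array([np.cos(a),np.sin(a)]);n=np.array([u[1],-u[0]])
    return np.array(b)+r*u+off*n
E
python3 - <<'E'
from mv import *
rows([(47,-195,.15,0),(47,-195,.031,0)])
E
```

```text
t 0.75 tcp jig [-339.3 -563. ] 0.2393 yawj -1.11 F [ 0.3  0.5 -0.2] w 1.0
[-15.79, -50.95, 8.93] [-0.0, 0.0, -1.11]
[-15.79, -50.95, 20.83] [-0.0, 0.0, -1.11]
```

drive_tool([
  [[-3,-10,1,0,0,-0.2,0],[-6,-20,2,0,0,-0.4,0],[-9,-30,3,0,0,-0.6,0],[-12,-40,5,0,0,-0.8,0],[-15.8,-51,9,0,0,-1.11,0],[-15.8,-51,9,0,0,-1.11,0],[-15.8,-51,9,0,0,-1.11,0],[-15.8,-51,9,0,0,-1.11,0],[-15.8,-51,9,0,0,-1.11,0],[-15.8,-51,9,0,0,-1.11,0],[-15.8,-51,9,0,0,-1.11,0],[-15.8,-51,9,0,0,-1.11,0],[-15.8,-51,9,0,0,-1.11,0],[-15.8,-51,9,0,0,-1.11,0]],
])

```text
time: 2.5
tool_pos: [0.6372, -0.1669, 0.1495]
eef_rot: [3.142, -0.0, -0.032]
force: [0.4, 0.1, 0.2]
width: 0.002
```

```bash
python3 - <<'E'
from mv import *
rows([(47,-195,.06,0),(47,-195,.031,0),(47,-170,.031,0),(47,-120,.031,0),(47,-111,.031,0)])
p=manip.read_camera('wrist');save(p,'w1')
E
```

```text
t 2.5 tcp jig [  47.3 -195.1] 0.1495 yawj -0.001 F [0.4 0.1 0.2] w 0.0
[-0.03, -0.01, 8.95] [0.0, -0.0, -0.001]
[-0.03, -0.01, 11.85] [0.0, -0.0, -0.001]
[-0.03, -2.51, 11.85] [0.0, -0.0, -0.001]
[-0.03, -7.51, 11.85] [0.0, -0.0, -0.001]
[-0.03, -8.41, 11.85] [0.0, -0.0, -0.001]
```

View pics/w1.png

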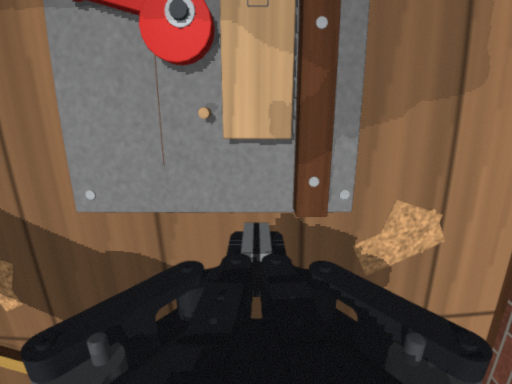

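The wrist view shows the rail's right end centred at (257,138), in line with the fingers at (257,240). I'll go down and push.

drive_tool([
  [[0,0,5,0,0,0,0],[0,0,9,0,0,0,0],[0,0,11.8,0,0,0,0],[0,0,11.8,0,0,0,0],[0,-1.5,11.8,0,0,0,0],[0,-2.5,11.8,0,0,0,0],[0,-3.3,11.8,0,0,0,0],[0,-4,11.8,0,0,0,0],[0,-4.8,11.8,0,0,0,0],[0,-5.5,11.8,0,0,0,0],[0,-6.2,11.8,0,0,0,0],[0,-6.8,11.8,0,0,0,0],[0,-7.3,11.8,0,0,0,0],[0,-7.6,11.8,0,0,0,0],[0,-7.8,11.8,0,0,0,0]],
])

```text
time: 4.42
tool_pos: [0.6397, -0.0888, 0.0314]
eef_rot: [3.142, -0.0, -0.031]
force: [0.0, -3.2, 2.8]
width: -0.002
```

```bash
python3 - <<'E'
from mv import *
rows([(47,-111,.031,0)])
p=manip.read_camera('top')
big=cv2.resize(p['pixels'][85:210,170:350],None,fx=4.4,fy=4.4,interpolation=cv2.INTER_CUBIC);cv2.imwrite('pics/crop1.png',big[:,:,::-1])
E
```

```text
t 4.42 tcp jig [  47.3 -116.9] 0.0314 yawj -0.001 F [ 0.  -3.2  2.8] w -0.0
[-0.03, -0.59, 0.04] [0.0, -0.0, -0.001]
```

View pics/crop1.png

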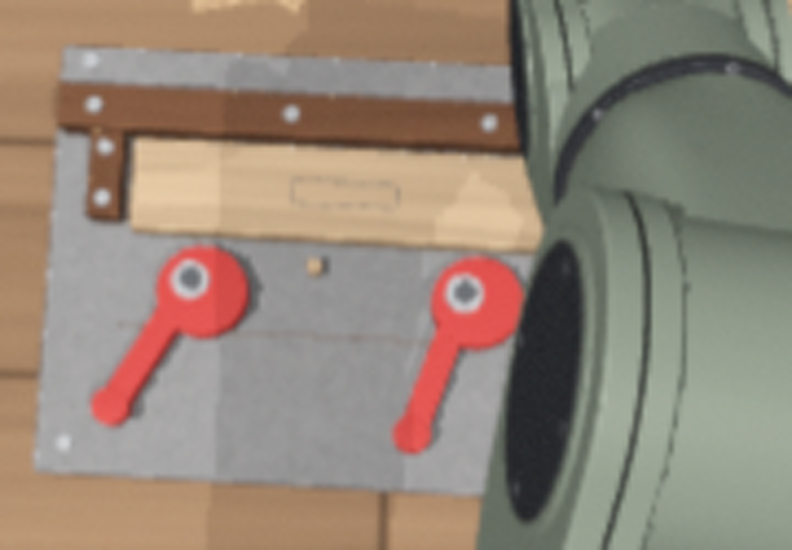

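The rail's left end at (132,190) is about 5 mm short of the stop face at (125,190). I'll ease it the rest of the way and watch the force.

drive_tool([
  [[0,-0.2,0,0,0,0,0],[0,-0.3,0,0,0,0,0],[0,-0.4,0,0,0,0,0],[0,-0.5,0,0,0,0,0],[0,-0.6,0,0,0,0,0],[0,-0.6,0,0,0,0,0]],
])

```text
time: 5.22
tool_pos: [0.6399, -0.0822, 0.0314]
eef_rot: [-3.141, 0.0, -0.031]
force: [1.2, -1.3, 1.1]
width: -0.005
```

```bash
python3 - <<'E'
from mv import *
rows([(47,-111,.031,0)])
p=manip.read_camera('top')
big=cv2.resize(p['pixels'][100:150,180:270],None,fx=8,fy=8,interpolation=cv2.INTER_CUBIC);cv2.imwrite('pics/crop2.png',big[:,:,::-1])
E
```

```text
t 5.22 tcp jig [  47.3 -110.3] 0.0314 yawj -0.0 F [ 1.2 -1.3  1.1] w -0.0
[-0.03, 0.07, 0.04] [-0.0, 0.0, -0.0]
```

View pics/crop2.png

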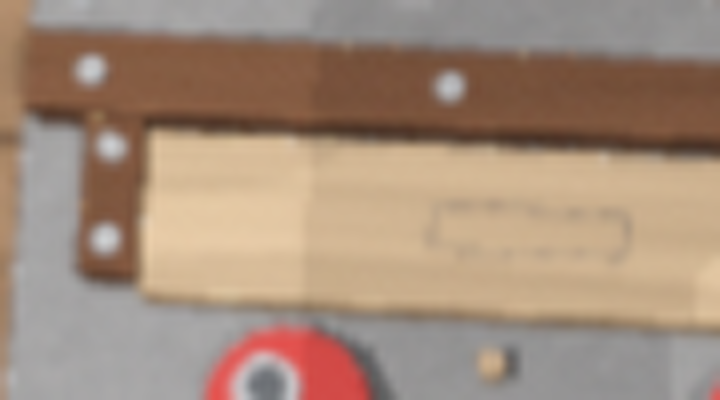

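The rail's left end at (142,210) nearly meets the stop, but the force hasn't risen, so I'll push a little more.

drive_tool([
  [[0,-0.1,0,0,0,0,0],[0,-0.2,0,0,0,0,0],[0,-0.2,0,0,0,0,0]],
])

```text
time: 5.65
tool_pos: [0.6399, -0.0811, 0.0314]
eef_rot: [3.141, 0.0, -0.032]
force: [0.2, -6.7, 0.6]
width: -0.003
```

drive_tool([
  [[0,-0.15,0,0,0,0,0],[0,-0.25,0,0,0,0,0],[0,-0.25,0,0,0,0,0]],
])

```text
time: 6.02
tool_pos: [0.6399, -0.081, 0.0314]
eef_rot: [3.138, -0.0, -0.033]
force: [-0.0, -13.6, 1.3]
width: -0.002
```

Force has risen to 13.6 N with no movement, so the rail is against the stop. I'll back off and go to the left lever.

drive_tool([
  [[0,0.5,0,0,0,0,0],[0,3,0,0,0,0,0],[0,4,-1,0,0,0,0],[0,4,-6,0,0,0,0],[0,4,-9,0,0,0,0],[0,4,-10,0,0,0,0]],
])

```text
time: 6.78
tool_pos: [0.6393, -0.12, 0.1338]
eef_rot: [3.138, -0.003, -0.032]
force: [-0.7, 0.7, 1.2]
width: 0.0
```

```bash
python3 - <<'E'
from mv import *
B=(-15,130)
q=arm(B,.28,74,36)
yw=lambda v:2.356+v-np.pi
rows([(q[0],q[1],.12,yw(.28)),(q[0],q[1],.031,yw(.28))]);print(q)
p=manip.read_camera('scene');save(p,'s2')
E
```

```text
t 6.78 tcp jig [  47.9 -148.2] 0.1338 yawj -0.002 F [-0.7  0.7  1.2] w 0.0
[-11.08, -34.54, 1.23] [0.003, -0.004, 0.504]
[-11.1, -34.57, 10.13] [0.003, -0.004, 0.504]
[-62.3059446  197.33607953]
```

View pics/s2.png

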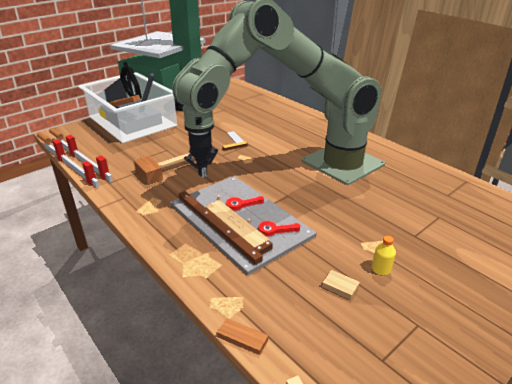

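The scene view shows the rail up at the end stop (265,243), with the gripper clear at (203,165). Next I'll move beside the left lever.

drive_tool([
  [[-2,-6,0.5,0,0,0.1,0],[-4,-12,1,0,0,0.2,0],[-6,-18,1.2,0,0,0.3,0],[-8,-24,1.2,0,0,0.4,0],[-10,-30,1.2,0,0,0.5,0],[-11.1,-34.5,1.2,0,0,0.5,0],[-11.1,-34.5,1.2,0,0,0.5,0],[-11.1,-34.5,1.2,0,0,0.5,0],[-11.1,-34.5,1.2,0,0,0.5,0]],
])

```text
time: 7.95
tool_pos: [0.5399, 0.2269, 0.12]
eef_rot: [3.139, -0.004, -0.534]
force: [0.5, -0.5, 0.4]
width: -0.002
```

```bash
python3 - <<'E'
from mv import *
B=(-15,130)
q=arm(B,.28,74,36)
yw=lambda v:2.356+v-np.pi
rows([(q[0],q[1],.031,yw(.28))]);print(q)
p=manip.read_camera('wrist');save(p,'w2')
E
```

```text
t 7.95 tcp jig [-62.2 195.5] 0.12 yawj -0.503 F [ 0.5 -0.5  0.4] w -0.0
[-0.13, -0.18, 8.9] [0.003, -0.004, 0.002]
[-62.3059446  197.33607953]
```

View pics/w2.png

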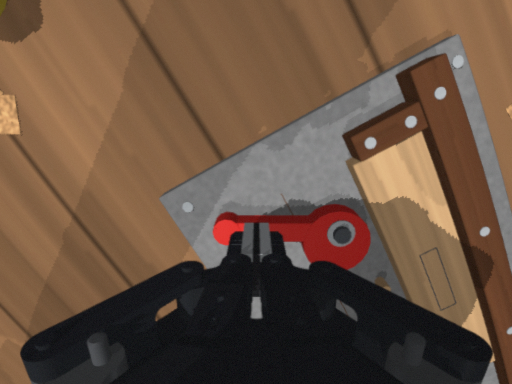

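```bash
python3 - <<'E'
from mv import *
p=manip.read_camera('wrist')
s=manip.get_state();t=s['tool_pos']
print(proj(p,[[t[0],t[1],.112],[t[0],t[1],.0385]]).round(0))
uv=[(342,234),(229,230)]
w=world(p,uv,.0385)[:,:2];j=(w-Jt)@JR*1000;d=j[1]-j[0];print(j,np.hypot(*d),np.arctan2(d[1],d[0])%6.283-2.356)
# stop/rail gap and fence
print(((world(p,[(437,93)],.043)[:,:2]-Jt)@JR*1000).round(1), proj(p,[np.r_[JR@np.array([.0827,.18])+Jt,.043]]).round(0),proj(p,[np.r_[JR@np.array([-.015,.13])+Jt,.0385]]).round(0))
E
```

```text
[[255. 235.]
 [255. 195.]]
[[-13.15026959 128.48332993]
 [-96.58525926 179.25755128]] 97.6699496041595 0.23891133407133847
[[ 97.4 201.3]] [[429. 128.]] [[339. 234.]]
```

Projecting the tool puts it over row 195, and the lever edge is at row 216. So it is clear on the clockwise side and I can go down.

drive_tool([
  [[-0.1,-0.4,4,0,0,0,0],[-0.1,-0.4,8,0,0,0,0],[-0.1,-0.4,8.9,0,0,0,0],[-0.1,-0.4,8.9,0,0,0,0]],
])

```text
time: 8.55
tool_pos: [0.5415, 0.2306, 0.0317]
eef_rot: [3.139, -0.004, -0.534]
force: [0.3, -0.9, 1.0]
width: 0.003
```

```bash
python3 - <<'E'
from mv import *
B=(-15,130)
yw=lambda v:2.356+v-np.pi
L=[]
for v in [.28]+list(np.arange(.4,1.75,.12)):
    q=arm(B,v,74,20);L.append((q[0],q[1],.031,yw(v)))
rows(L)
E
```

```text
t 8.55 tcp jig [-60.7 199.3] 0.0317 yawj -0.504 F [ 0.3 -0.9  1. ] w 0.0
[-0.05, 1.85, 0.07] [0.002, -0.004, 0.002]
[-0.24, 2.75, 0.07] [0.003, -0.004, -0.118]
[-0.32, 3.66, 0.08] [0.003, -0.004, -0.238]
[-0.29, 4.58, 0.08] [0.003, -0.004, -0.358]
[-0.15, 5.49, 0.08] [0.003, -0.004, -0.478]
[0.1, 6.37, 0.08] [0.004, -0.003, -0.598]
[0.45, 7.22, 0.09] [0.004, -0.003, -0.718]
[0.91, 8.02, 0.09] [0.004, -0.003, -0.838]
[1.45, 8.76, 0.1] [0.004, -0.003, -0.958]
[2.08, 9.43, 0.1] [0.004, -0.002, -1.078]
[2.78, 10.02, 0.1] [0.005, -0.002, -1.198]
[3.55, 10.53, 0.11] [0.005, -0.002, -1.318]
[4.38, 10.93, 0.11] [0.005, -0.002, -1.438]
```

drive_tool([
  [[-0.05,1,0,0,0,0,0],[-0.05,1.85,0,0,0,0,0],[-0.25,2.75,0,0,0,-0.12,0],[-0.3,3.65,0,0,0,-0.24,0],[-0.3,4.6,0,0,0,-0.36,0],[-0.15,5.5,0,0,0,-0.48,0],[0.1,6.35,0,0,0,-0.6,0],[0.45,7.2,0,0,0,-0.72,0],[0.9,8,0,0,0,-0.84,0],[1.45,8.75,0,0,0,-0.96,0],[2.1,9.45,0,0,0,-1.08,0],[2.8,10,0,0,0,-1.2,0],[3.55,10.55,0,0,0,-1.32,0],[4.4,10.9,0,0,0,-1.44,0],[4.4,10.9,0,0,0,-1.44,0]],
])

```text
time: 10.42
tool_pos: [0.524, 0.1135, 0.0326]
eef_rot: [3.137, 0.001, 0.904]
force: [-0.8, -0.1, -0.9]
width: -0.001
```

```bash
python3 - <<'E'
from mv import *
B=(-15,130)
yw=lambda v:2.356+v-np.pi
L=[]
for v in [1.75,1.85,1.95,2.05,2.15,2.25,2.356,2.42]:
    q=arm(B,v,74,20);L.append((q[0],q[1],.031,yw(v)))
rows(L)
p=manip.read_camera('wrist');save(p,'w3')
p=manip.read_camera('scene');save(p,'s3')
E
```

```text
t 10.43 tcp jig [-74.6  81.7] 0.0326 yawj 0.935 F [-0.8 -0.1 -0.9] w -0.0
[-0.03, 0.15, 0.16] [0.005, 0.001, -0.03]
[-0.17, 0.9, 0.17] [0.005, 0.002, -0.13]
[-0.24, 1.66, 0.17] [0.005, 0.002, -0.23]
[-0.22, 2.43, 0.17] [0.005, 0.002, -0.33]
[-0.13, 3.19, 0.18] [0.004, 0.002, -0.43]
[0.03, 3.94, 0.18] [0.004, 0.003, -0.53]
[0.28, 4.71, 0.18] [0.004, 0.003, -0.636]
[0.48, 5.16, 0.18] [0.004, 0.003, -0.7]
```

View pics/w3.png

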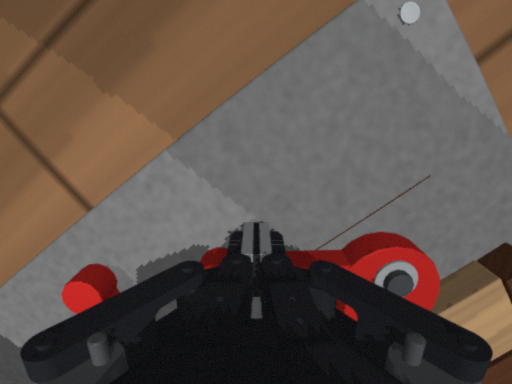

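View pics/s3.png

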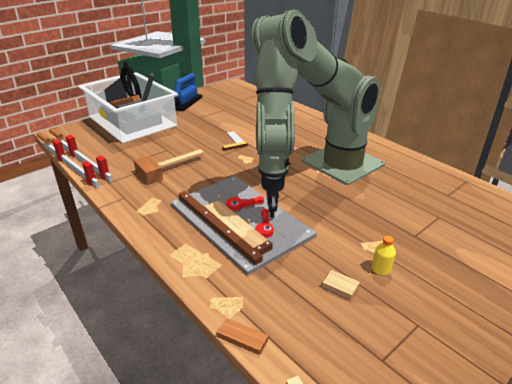

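The left lever is following the fingers, with its arm at about 1.7 rad beside them, and the right lever end at (90,290) is clear. I'll continue into the stiff part.

drive_tool([
  [[-0.05,0.4,0.1,0,0,-0.06,0],[-0.15,0.9,0.15,0,0,-0.13,0],[-0.2,1.3,0.15,0,0,-0.18,0],[-0.25,1.65,0.15,0,0,-0.23,0],[-0.25,2.05,0.15,0,0,-0.28,0],[-0.2,2.45,0.15,0,0,-0.33,0],[-0.15,2.8,0.15,0,0,-0.38,0],[-0.15,3.2,0.15,0,0,-0.43,0]],
])

```text
time: 11.52
tool_pos: [0.5459, 0.0937, 0.0309]
eef_rot: [3.141, 0.005, 1.333]
force: [-11.6, 2.6, 2.3]
width: 0.003
```

```bash
python3 - <<'E'
from mv import *
B=(-15,130)
yw=lambda v:2.356+v-np.pi
L=[]
for v in [2.15,2.25,2.356,2.42]:
    q=arm(B,v,74,20);L.append((q[0],q[1],.031,yw(v)))
rows(L)
p=manip.read_camera('top')
big=cv2.resize(p['pixels'][85:210,170:350],None,fx=4.4,fy=4.4,interpolation=cv2.INTER_CUBIC);cv2.imwrite('pics/crop4.png',big[:,:,::-1])
E
```

```text
t 11.53 tcp jig [-52.1  62.6] 0.0309 yawj 1.364 F [-11.6   2.6   2.3] w 0.0
[-0.04, 0.25, -0.01] [0.0, 0.005, -0.001]
[-0.21, 1.0, -0.01] [-0.0, 0.005, -0.101]
[-0.29, 1.8, -0.01] [-0.0, 0.005, -0.207]
[-0.31, 2.29, -0.01] [-0.001, 0.005, -0.271]
```

View pics/crop4.png

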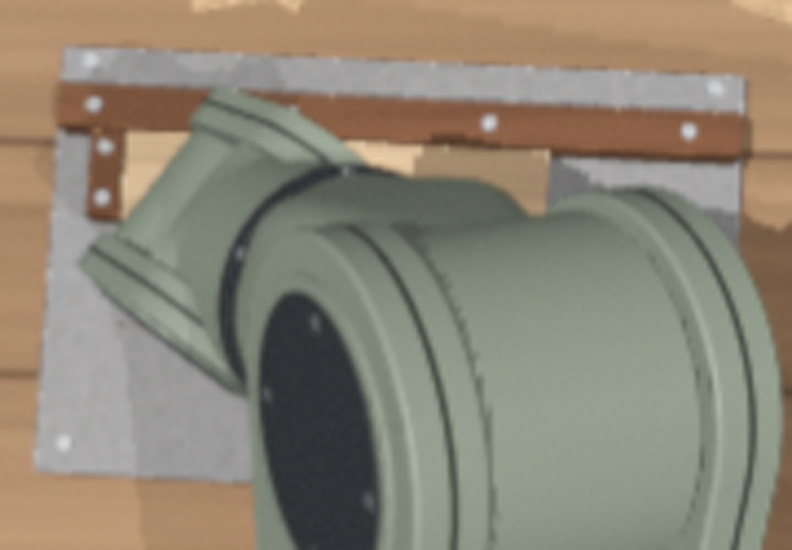

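Resistance is 12 N, as expected. The arm hides most of this view, but the rail's left end at (122,175) still meets the stop. I'll carry on to the pin.

drive_tool([
  [[-0.1,0.5,0,0,0,-0.05,0],[-0.2,1.0,0,0,0,-0.1,0],[-0.25,1.4,0,0,0,-0.15,0],[-0.3,1.8,0,0,0,-0.2,0],[-0.3,2.1,0,0,0,-0.2,0],[-0.3,2.2,0,0,0,-0.2,0]],
])

```text
time: 12.32
tool_pos: [0.5636, 0.0863, 0.0303]
eef_rot: [-3.134, 0.005, 1.535]
force: [-24.2, 4.2, 4.1]
width: 0.003
```

```bash
python3 - <<'E'
from mv import *
q=arm((-15,130),2.356,74,20);rows([(q[0],q[1],.031,2.356*2-np.pi)])
E
```

```text
t 12.32 tcp jig [-34.1  55.8] 0.0303 yawj 1.566 F [-24.2   4.2   4.1] w 0.0
[0.02, -0.09, -0.07] [-0.007, 0.005, -0.005]
```

drive_tool([
  [[0,0.4,0,0,0,0,0],[0,0.55,0,0,0,0,0],[0,0.55,0,0,0,0,0]],
])

```text
time: 12.7
tool_pos: [0.5646, 0.0862, 0.0295]
eef_rot: [-3.125, 0.008, 1.534]
force: [-29.4, -1.1, 9.6]
width: -0.003
```

Only 1 mm more for the extra force, so it looks seated on the pin. I'll back away, lift and look.

drive_tool([
  [[0,-0.5,0,0,0,0,0],[0,-2.5,0,0,0,0,0],[0,-3,-3,0,0,0,0],[0,-3,-7,0,0,0,0],[0,-3,-11,0,0,0,0],[0,-3,-15,0,0,0,0],[0,-3,-15,0,0,0,0]],
])

```text
time: 13.58
tool_pos: [0.5377, 0.0891, 0.1823]
eef_rot: [-3.129, 0.007, 1.533]
force: [0.5, 0.4, -0.7]
width: -0.001
```

```bash
python3 - <<'E'
from mv import *
rows([])
p=manip.read_camera('wrist');save(p,'w5')
pts=[(-.015,.13,.0385),(-.015,.032,.0385),(-.0005,.05,.034),(-.015,-.05,.0385)]
print(proj(p,[np.r_[JR@np.array(a[:2])+Jt,a[2]] for a in pts]).round(0))
E
```

```text
t 13.57 tcp jig [-60.1  57.7] 0.1823 yawj 1.564 F [ 0.5  0.4 -0.7] w -0.0
[[325. 220.]
 [235. 220.]
 [251. 231.]
 [160. 220.]]
```

View pics/w5.png

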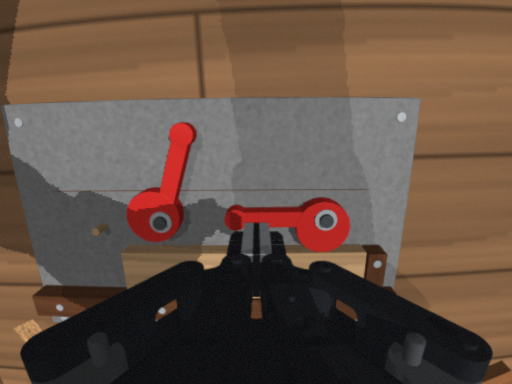

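The left lever (bolt at (326,219), end at (235,217)) lies parallel with the fence, so it is at its pin. The right lever is at (160,222)→(182,133). I'll go to it now.

```bash
python3 - <<'E'
from mv import *
q=arm((-15,-50),.47,74,36)
rows([(q[0],q[1],.12,2.356+.47-np.pi)]);print(q)
E
```

```text
t 13.62 tcp jig [-60.6  57.3] 0.1806 yawj 1.564 F [-0.3  0.2 -0.2] w 0.0
[-4.97, -1.23, 6.12] [-0.002, 0.019, 1.879]
[-74.17165551   7.19016685]
```

drive_tool([
  [[-1,-0.2,0,0,0,0.18,0],[-2,-0.5,0,0,0,0.36,0],[-3,-0.8,0,0,0,0.54,0],[-4,-1,0,0,0,0.72,0],[-5,-1.2,0,0,0.01,0.9,0],[-5,-1.2,0,0,0.01,1.08,0],[-5,-1.2,0,0,0.01,1.26,0],[-5,-1.2,1,0,0.02,1.44,0],[-5,-1.2,3,0,0.02,1.62,0],[-5,-1.2,5,0,0.02,1.8,0],[-5,-1.2,6.1,0,0.02,1.88,0],[-5,-1.2,6.1,0,0.02,1.88,0],[-5,-1.2,6.1,0,0.02,1.88,0]],
])

```text
time: 15.25
tool_pos: [0.5223, 0.0387, 0.1203]
eef_rot: [-3.14, 0.001, -0.345]
force: [0.7, 0.4, -0.8]
width: -0.0
```

```bash
python3 - <<'E'
from mv import *
p=manip.read_camera('wrist');save(p,'w6')
q=arm((-15,-50),.47,74,36)
rows([(q[0],q[1],.031,2.356+.47-np.pi)])
t=manip.get_state()['tool_pos'];print(proj(p,[[t[0],t[1],.0385],np.r_[JR@np.array([-.015,-.05])+Jt,.0385]]).round(0))
E
```

```text
t 15.3 tcp jig [-73.8   6.8] 0.1205 yawj -0.315 F [0.2 0.  0.3] w -0.0
[-0.04, -0.01, 8.95] [-0.002, 0.001, 0.001]
[[256. 196.]
 [341. 235.]]
```

View pics/w6.png

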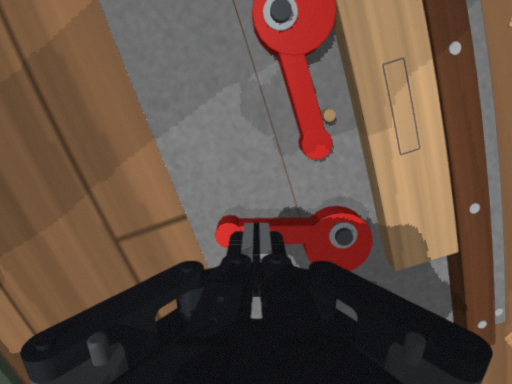

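The geometry is the same as for the left lever: tool over (256,196), arm edge at row 217. The left lever rests at its pin (330,115).

drive_tool([
  [[0,-0.3,4,0,0,0,0],[0,-0.3,8,0,0,0,0],[0,-0.3,8.9,0,0,0,0],[0,-0.3,8.9,0,0,0,0]],
])

```text
time: 15.8
tool_pos: [0.5236, 0.0416, 0.0321]
eef_rot: [-3.14, 0.001, -0.346]
force: [0.6, -0.6, -0.2]
width: 0.002
```

```bash
python3 - <<'E'
from mv import *
B=(-15,-50)
yw=lambda v:2.356+v-np.pi
L=[]
for v in [.47]+list(np.arange(.59,1.8,.12)):
    q=arm(B,v,74,20);L.append((q[0],q[1],.031,yw(v)))
rows(L)
E
```

```text
t 15.8 tcp jig [-72.7   9.8] 0.0321 yawj -0.315 F [ 0.6 -0.6 -0.2] w 0.0
[-0.06, 1.89, 0.11] [-0.002, 0.001, 0.001]
[-0.24, 2.79, 0.11] [-0.002, 0.001, -0.119]
[-0.32, 3.71, 0.1] [-0.002, 0.001, -0.239]
[-0.29, 4.63, 0.1] [-0.002, 0.0, -0.359]
[-0.15, 5.54, 0.1] [-0.002, 0.0, -0.479]
[0.1, 6.42, 0.1] [-0.002, 0.0, -0.599]
[0.46, 7.27, 0.1] [-0.002, 0.0, -0.719]
[0.91, 8.07, 0.1] [-0.002, -0.0, -0.839]
[1.45, 8.81, 0.09] [-0.002, -0.0, -0.959]
[2.08, 9.48, 0.09] [-0.002, -0.0, -1.079]
[2.79, 10.07, 0.09] [-0.002, -0.0, -1.199]
[3.56, 10.57, 0.09] [-0.002, -0.001, -1.319]
```

drive_tool([
  [[-0.05,1,0,0,0,0,0],[-0.05,1.9,0.1,0,0,0,0],[-0.25,2.8,0.1,0,0,-0.12,0],[-0.3,3.7,0.1,0,0,-0.24,0],[-0.3,4.65,0.1,0,0,-0.36,0],[-0.15,5.55,0.1,0,0,-0.48,0],[0.1,6.4,0.1,0,0,-0.6,0],[0.45,7.25,0.1,0,0,-0.72,0],[0.9,8.05,0.1,0,0,-0.84,0],[1.45,8.8,0.1,0,0,-0.96,0],[2.1,9.5,0.1,0,0,-1.08,0],[2.8,10.05,0.1,0,0,-1.2,0],[3.55,10.55,0.1,0,0,-1.32,0],[3.55,10.55,0.1,0,0,-1.32,0]],
])

```text
time: 17.55
tool_pos: [0.5212, -0.0709, 0.0312]
eef_rot: [-3.141, -0.002, 0.972]
force: [-0.8, 0.4, -0.2]
width: -0.002
```

```bash
python3 - <<'E'
from mv import *
B=(-15,-50)
yw=lambda v:2.356+v-np.pi
L=[]
for v in [1.79,1.85,1.95,2.05,2.15,2.25,2.356,2.42]:
    q=arm(B,v,74,20);L.append((q[0],q[1],.031,yw(v)))
rows(L)
p=manip.read_camera('wrist');save(p,'w7')
E
```

```text
t 17.55 tcp jig [ -71.7 -102.6] 0.0312 yawj 1.003 F [-0.8  0.4 -0.2] w -0.0
[0.08, -0.04, 0.02] [-0.001, -0.002, -0.001]
[-0.02, 0.4, 0.02] [-0.001, -0.002, -0.061]
[-0.14, 1.16, 0.02] [-0.001, -0.002, -0.161]
[-0.18, 1.93, 0.02] [-0.0, -0.002, -0.261]
[-0.14, 2.69, 0.02] [-0.0, -0.002, -0.361]
[-0.03, 3.45, 0.02] [-0.0, -0.002, -0.461]
[0.17, 4.24, 0.02] [-0.0, -0.002, -0.567]
[0.33, 4.7, 0.02] [-0.0, -0.002, -0.631]
```

View pics/w7.png

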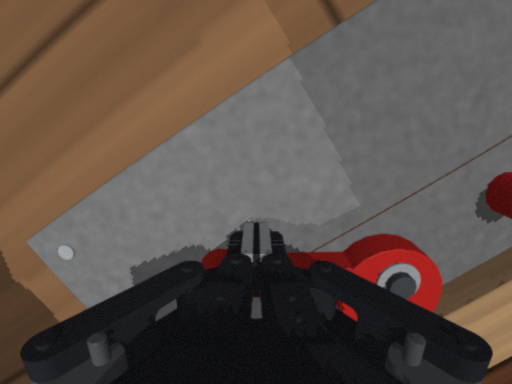

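The right lever is following: its arm is behind the fingers, with the bolt at (402,285).

drive_tool([
  [[0,0.4,0,0,0,-0.06,0],[-0.1,0.8,0,0,0,-0.11,0],[-0.15,1.15,0,0,0,-0.16,0],[-0.2,1.55,0,0,0,-0.21,0],[-0.2,1.95,0,0,0,-0.26,0],[-0.15,2.3,0,0,0,-0.31,0],[-0.15,2.7,0,0,0,-0.36,0],[-0.1,3.1,0,0,0,-0.41,0],[-0.05,3.5,0,0,0,-0.46,0]],
])

```text
time: 18.73
tool_pos: [0.5473, -0.0905, 0.0306]
eef_rot: [-3.137, -0.0, 1.43]
force: [-13.6, 1.5, 0.4]
width: 0.0
```

```bash
python3 - <<'E'
from mv import *
B=(-15,-50)
yw=lambda v:2.356+v-np.pi
L=[]
for v in [2.25,2.356,2.42]:
    q=arm(B,v,74,20);L.append((q[0],q[1],.031,yw(v)))
rows(L)
E
```

```text
t 18.73 tcp jig [ -45.  -121.5] 0.0306 yawj 1.461 F [-13.6   1.5   0.4] w 0.0
[0.03, 0.23, -0.04] [-0.005, -0.0, -0.004]
[-0.14, 1.02, -0.04] [-0.005, -0.001, -0.11]
[-0.2, 1.51, -0.04] [-0.005, -0.001, -0.174]
```

drive_tool([
  [[0,0.5,0,0,0,-0.04,0],[-0.1,0.9,0,0,0,-0.08,0],[-0.15,1.2,0,0,0,-0.11,0],[-0.15,1.45,0,0,0,-0.11,0],[-0.15,1.6,0,0,0,-0.11,0],[-0.15,1.6,0,0,0,-0.11,0]],
])

```text
time: 19.48
tool_pos: [0.5589, -0.0943, 0.0297]
eef_rot: [-3.128, 0.001, 1.538]
force: [-24.3, 1.4, 4.3]
width: 0.002
```

```bash
python3 - <<'E'
from mv import *
rows([])
E
```

```text
t 19.48 tcp jig [ -33.3 -125. ] 0.0297 yawj 1.569 F [-24.3   1.4   4.3] w 0.0
```

drive_tool([
  [[0,0.4,0,0,0,0,0],[0,0.55,0,0,0,0,0],[0,0.55,0,0,0,0,0],[0,-0.5,0,0,0,0,0],[0,-2.5,0,0,0,0,0],[0,-3,-3,0,0,0,0],[0,-3,-7,0,0,0,0],[0,-3,-11,0,0,0,0],[0,-3,-15,0,0,0,0],[0,-6,-17,0,0,0,0],[0,-6,-17,0,0,0,0]],
])

```text
time: 20.85
tool_pos: [0.5003, -0.0923, 0.2019]
eef_rot: [-3.129, 0.002, 1.536]
force: [0.2, -0.4, 0.0]
width: 0.002
```

```bash
python3 - <<'E'
from mv import *
rows([])
p=manip.read_camera('wrist');save(p,'w8')
p=manip.read_camera('top');save(p,'t8')
E
```

```text
t 20.85 tcp jig [ -91.9 -124.7] 0.2019 yawj 1.566 F [ 0.2 -0.4  0. ] w 0.0
```

View pics/w8.png

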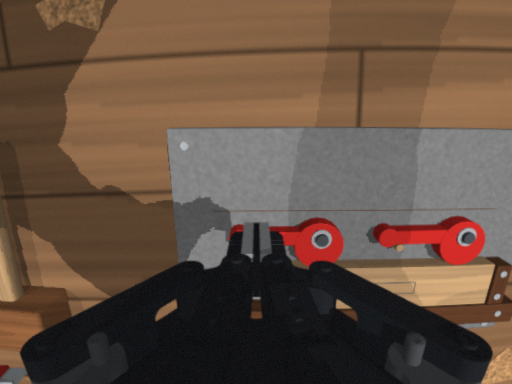

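View pics/t8.png

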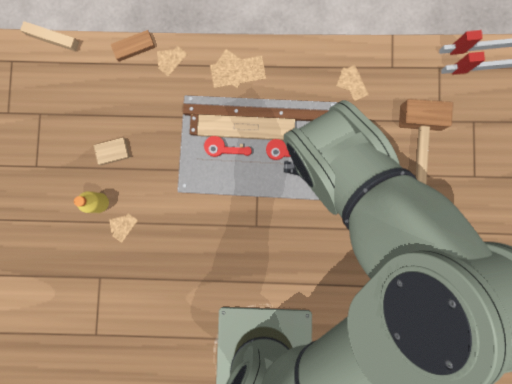

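Both levers look round in the wrist view. I'll move the arm out of the camera's way and check everything.

drive_tool([
  [[-4,-3,-2,0,0,0,0],[-10,-6,-4,0,0,0,0],[-16,-9,-5,0,0,0,0],[-22,-12,-5,0,0,0,0],[-28,-15,-5,0,0,0,0],[-34,-18,-5,0,0,0,0],[-38,-20,-5,0,0,0,0],[-38,-20,-5,0,0,0,0],[-38,-20,-5,0,0,0,0],[-38,-20,-5,0,0,0,0]],
])

```text
time: 22.2
tool_pos: [0.29, -0.464, 0.2537]
eef_rot: [-3.128, 0.001, 1.538]
force: [-0.0, 0.5, 0.4]
width: 0.003
```

```bash
python3 - <<'E'
from mv import *
rows([])
p=manip.read_camera('top')
save(p,'t9')
big=cv2.resize(p['pixels'][85:210,170:350],None,fx=4.4,fy=4.4,interpolation=cv2.INTER_CUBIC);cv2.imwrite('pics/crop9.png',big[:,:,::-1])
big=cv2.resize(p['pixels'][100:150,180:270],None,fx=8,fy=8,interpolation=cv2.INTER_CUBIC);cv2.imwrite('pics/crop9b.png',big[:,:,::-1])
E
```

```text
t 22.2 tcp jig [-290.6 -502.7] 0.2537 yawj 1.569 F [-0.   0.5  0.4] w 0.0
```

View pics/crop9.png

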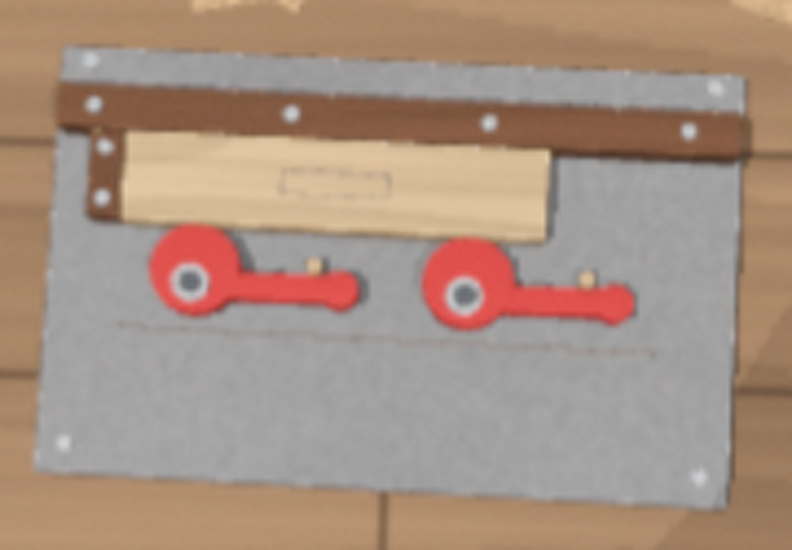

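View pics/crop9b.png

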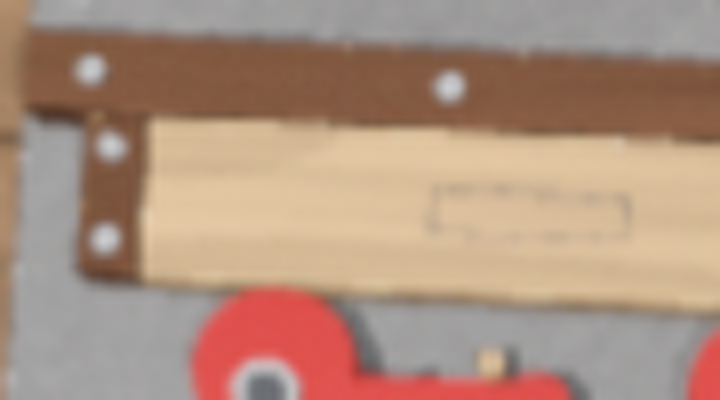

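View pics/t9.png

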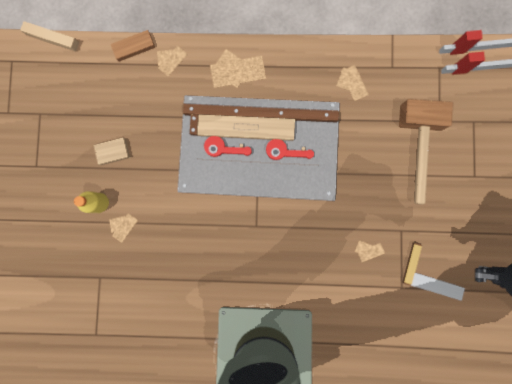

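All the checks agree. Both arms lie against their pins at (315,264) and (587,279), the rail meets the stop at (122,175) and the fence along its length, and the bystanders haven't moved. I'm handing in.

```bash
python3 - <<'E'
from h import *
print(manip.sign_off())
E
```

```text
the job is handed in; nothing more can be done
None
```

I pushed the rail about 52 mm along until its left end was against the end stop; the push force rose to 13.6 N with no further movement. I then swung the left and the right cam lever round to their stop pins with the closed fingertips, pushing to about 29 N on the left and at least 24 N on the right. The job was handed in at about 22 s of the 64 s allowed.

**Last checks:** The final overhead picture shows both lever arms resting on their pins, within about 0.02 rad of parallel with the fence. The rail shows no visible gap at the stop or along the fence. The glue bottle, try square, mallet and offcut look unmoved, and the arm is clear with about 0 N on the tool.

No check failed. The clamping force on the fence was not measured directly, and the rail position was judged by eye from the picture (calibration about 2 mm). The handover reports no verdict.

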